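# Feel for the empty crate cell and stow the bottle

## Task

One of the six flap-covered cells of the grey bottle crate is empty; each of the others hides a bottle. Leave the loose bottle where it stands while you feel gently down through the flaps with the empty closed gripper to find the empty cell; then set the loose bottle down upright on that cell's floor, without dropping it, and withdraw so that all the flaps shut over it. Do not disturb the two small vials.

Things in the scene. Friction and masses are not known exactly. Their poses are not given: they have to be found in the camera images.
- crate: grey plastic bottle crate, fixed on the worktop, 132 (x) x 380 (y) x 154 mm high; origin at the centre of its underside, x to the back, y to the left, z up. 2 rows of 3 cells, 4 mm walls, a cell 60 (x) x 112 (y) mm inside (end cells run 14 mm farther out), floor 8 mm above the worktop. Dividers between neighbours in a row end at 112 mm. Five cells hide a bottle, one is empty. It bears peaks up to 150 N.
- bottle: the loose white plastic infusion bottle with a paper slip (not solid), standing upright on the worktop left of the crate; 111 mm high, body 44 mm in diameter, domed cap, widest (29 mm) 93 mm up, 24 mm at 108 mm, neck 21 mm below it; origin at its underside within 3 mm of its axis, z up; 0.09 to 0.17 kg. The five hidden bottles are just like it, standing on the cell floors near the cell centres, caps 35 mm below the rim
- bottle_cap (a point): centre (on the axis) of the top of the loose bottle's cap, 111 mm above its underside
- short_vial: small glass vial, 29 mm diameter x 61 mm high, standing on the worktop behind the loose bottle, origin at the centre of its underside; to be left alone
- tall_vial: small glass vial, 33 mm diameter x 70 mm high, standing on the worktop behind the loose bottle, origin at the centre of its underside; to be left alone
- cell_1 (a point): the point at the rim right above the middle of the bottle's place in the left cell of the front row, 154 mm above the worktop, axes as the crate's; the mouth is closed by a front and a back flap meeting along its middle line (y)
- cell_2 (a point): the point at the rim right above the middle of the bottle's place in the middle cell of the front row, 154 mm above the worktop, axes as the crate's; the mouth is closed by a front and a back flap meeting along its middle line (y)
- cell_3 (a point): the point at the rim right above the middle of the bottle's place in the right cell of the front row, 154 mm above the worktop, axes as the crate's; the mouth is closed by a front and a back flap meeting along its middle line (y)
- cell_4 (a point): the point at the rim right above the middle of the bottle's place in the left cell of the back row, 154 mm above the worktop, axes as the crate's; the mouth is closed by a front and a back flap meeting along its middle line (y)
- cell_5 (a point): the point at the rim right above the middle of the bottle's place in the middle cell of the back row, 154 mm above the worktop, axes as the crate's; the mouth is closed by a front and a back flap meeting along its middle line (y)
- cell_6 (a point): the point at the rim right above the middle of the bottle's place in the right cell of the back row, 154 mm above the worktop, axes as the crate's; the mouth is closed by a front and a back flap meeting along its middle line (y)
- flap_1_front (a joint): front flap of cell 1: 0 = shut (level), grows as it is pushed down into the cell, 1.55 = hanging along the wall. White, 29 x 115 (end cells 127) x 3 mm, hinged at the cell's front wall at the rim; sprung shut, gives way to about 1 N, and may rub with some 4 N on what passes it
- flap_1_back (a joint): back flap of cell 1: 0 = shut (level), grows as it is pushed down into the cell, 1.55 = hanging along the wall. White, 29 x 115 (end cells 127) x 3 mm, hinged at the cell's back wall at the rim; sprung shut, gives way to about 1 N, and may rub with some 4 N on what passes it
- flap_2_front (a joint): front flap of cell 2: 0 = shut (level), grows as it is pushed down into the cell, 1.55 = hanging along the wall. White, 29 x 115 (end cells 127) x 3 mm, hinged at the cell's front wall at the rim; sprung shut, gives way to about 1 N, and may rub with some 4 N on what passes it
- flap_2_back (a joint): back flap of cell 2: 0 = shut (level), grows as it is pushed down into the cell, 1.55 = hanging along the wall. White, 29 x 115 (end cells 127) x 3 mm, hinged at the cell's back wall at the rim; sprung shut, gives way to about 1 N, and may rub with some 4 N on what passes it
- flap_3_front (a joint): front flap of cell 3: 0 = shut (level), grows as it is pushed down into the cell, 1.55 = hanging along the wall. White, 29 x 115 (end cells 127) x 3 mm, hinged at the cell's front wall at the rim; sprung shut, gives way to about 1 N, and may rub with some 4 N on what passes it
- flap_3_back (a joint): back flap of cell 3: 0 = shut (level), grows as it is pushed down into the cell, 1.55 = hanging along the wall. White, 29 x 115 (end cells 127) x 3 mm, hinged at the cell's back wall at the rim; sprung shut, gives way to about 1 N, and may rub with some 4 N on what passes it
- flap_4_front (a joint): front flap of cell 4: 0 = shut (level), grows as it is pushed down into the cell, 1.55 = hanging along the wall. White, 29 x 115 (end cells 127) x 3 mm, hinged at the cell's front wall at the rim; sprung shut, gives way to about 1 N, and may rub with some 4 N on what passes it
- flap_4_back (a joint): back flap of cell 4: 0 = shut (level), grows as it is pushed down into the cell, 1.55 = hanging along the wall. White, 29 x 115 (end cells 127) x 3 mm, hinged at the cell's back wall at the rim; sprung shut, gives way to about 1 N, and may rub with some 4 N on what passes it
- flap_5_front (a joint): front flap of cell 5: 0 = shut (level), grows as it is pushed down into the cell, 1.55 = hanging along the wall. White, 29 x 115 (end cells 127) x 3 mm, hinged at the cell's front wall at the rim; sprung shut, gives way to about 1 N, and may rub with some 4 N on what passes it
- flap_5_back (a joint): back flap of cell 5: 0 = shut (level), grows as it is pushed down into the cell, 1.55 = hanging along the wall. White, 29 x 115 (end cells 127) x 3 mm, hinged at the cell's back wall at the rim; sprung shut, gives way to about 1 N, and may rub with some 4 N on what passes it
- flap_6_front (a joint): front flap of cell 6: 0 = shut (level), grows as it is pushed down into the cell, 1.55 = hanging along the wall. White, 29 x 115 (end cells 127) x 3 mm, hinged at the cell's front wall at the rim; sprung shut, gives way to about 1 N, and may rub with some 4 N on what passes it
- flap_6_back (a joint): back flap of cell 6: 0 = shut (level), grows as it is pushed down into the cell, 1.55 = hanging along the wall. White, 29 x 115 (end cells 127) x 3 mm, hinged at the cell's back wall at the rim; sprung shut, gives way to about 1 N, and may rub with some 4 N on what passes it
Things that resemble listed ones, but are neither listed nor needed, are in the scene too. Leave any brown, pink or red look-alike of the bottle alone.

How it is judged:
By the outcome, as a careful person would: the job done as asked, in the order asked, and still so for the second after the job is handed in, with the robot touching nothing.
It also fails if it takes over 72 s, if anything falls off the work surface, if the arm or the gripper's body presses on something with over 40 N, if the wrist force passes 120 N, or if a joint passes its speed limit or range.

## Robot

A 7-joint arm with a two-finger parallel gripper is mounted at the origin on a cart in front of the work surface, level with it; the furniture and walls round the work are solid. World frame = base frame: x ahead of the robot, y to its left, z up, the work surface at z = 0. Lengths are in m, angles in rad, forces in N, time in s.
With the tool pointing down it reaches from about 0.425 to 1.025 m from the base axis. Payload 9.4 kg.
Tool frame: the origin (TCP) lies at the very end of the fingers, on their centre line; the grasp point (between the pads) lies 19 mm behind it; z points along the fingers, y is the line along which they close (so a half turn about z gives the same grasp; the last joint's range is limited). The gripper opens to 85 mm and grips with 20 to 120 N. Pads are 22 mm wide; open, the fingers measure 114 mm over their backs; the gripper's body (76 mm by 85 mm) begins 54 mm behind the grasp point. The pads swing forward as they close: fully open they stand 13 mm farther back than shut.
Start: joints at [1.158, 0.599, -0.003, 1.599, 0.002, 0.943, -0.08], TCP at [0.239, -0.685, 0.231] pointing down, gripper open.
Joint ranges: [-2.57, 2.57], [-0.35, 1.97], [-1.29, 1.29], [0.11, 2.56], [-1.05, 4.19], [0.11, 1.86], [-2.63, 2.63]. Speed limits (rad/s): [2.22, 2.22, 3.01, 3.01, 3.14, 3.14, 3.14].

## Interface

Orientations are given as a unit quaternion [w, x, y, z].
In Python, from rig import env gives the robot as it stands.
- The arm moves only by the shell command python3 -m jog 'ROWS' [FORCE]. ROWS is JSON, a list of rows, each an object with "xyz": the shift along the tool's x, y, z as a fraction of full scale, a list of three; "rotation": the turn, a rotation vector about the tool's x, y, z as a fraction of full scale, a list of three; "hand": the opening, from 0 (shut) to 1 (fully open). A call has 1 to 12 rows; each row shifts and turns the commanded pose from where the row before left it, along the tool's axes as they then stand; what a row does not reach is not made up. Full scale, the value 1, is 100 mm for a shift and 90 degrees for a turn. A row lasts 1/10 s, in which the tool goes at most 50 mm and 8.59 degrees, less where a joint would pass 70% of its speed; a pose out of reach is approached as far as the arm can. A call with a number of a shift or a turn outside -1 to 1 is refused whole. A call with a gripper value outside its range is refused whole. The fingers move at their own pace and stop on an object; FORCE is the grip in N (left out, the last holds). Time passes only in rows, so rows that do not move let the fingers close. It gives the time, the measured TCP pose, the force, the opening and the grip force at its end, in the units of the state.
- env.observe(): the state, without advancing time (a new reading comes with each control period).
- env.get_image(name): name is "scene" or "side" or "wrist"; returns a dict with "img" (384x512x3 uint8, red, green, blue), "camera_matrix" (3x3 intrinsics, pixels), "R" (3x3) and "t" (3): a world point X has camera coordinates R X + t. Camera axes: x right, y down, z forward; pixel columns grow to the right and rows downward; lengths in m; the calibration is good to about 2 mm. A picture is of the moment at which its call begins. There is no depth.
- env.job_done(): hands the job in; it is judged then, once.
The state is a dict: "t": time; "joints": joint angles; "joint_vel": joint speeds; "joint_efforts": joint torques, N m; "ee_pos": TCP position; "tcp_rot": TCP orientation; "wrist_force": force on the tool from outside, world axes, zero at the start; "wrist_torque": the same for the moment, N m; "opening": finger opening in m; "grasp_force": force on a finger pad.
Only numpy, scipy, OpenCV 4.12 (cv2) and the standard library are available. Lean on these libraries where they do the work, as an engineer would, in place of code of your own. Each camera call takes 0.05 s, during which the arm holds its last target. There are 200 camera calls.

## Working session

There is one attempt and no reset: what is moved stays moved. The work goes in short steps, Python scripts to look and compute and a shell command to move; the robot and the scene stay as the last step left them, time stands still between calls to the robot, and variables do not carry over. Pictures are saved under pics/ and viewed, at most 10 in all, crops included, and the job is handed in when it is done.

```bash
mkdir -p pics; ls; cat > h.py <<'E'
from rig import env
import numpy as np, cv2
def ray(c,u,v,z):
    K=np.array(c["camera_matrix"]);R=np.array(c["R"]);t=np.array(c["t"])
    o=-R.T@t; d=R.T@np.linalg.inv(K)@[u,v,1]
    return o+d*(z-o[2])/d[2]
def proj(c,X):
    p=np.array(c["camera_matrix"])@(np.array(c["R"])@np.array(X)+np.array(c["t"])); return p[:2]/p[2]
def get(n,f):
    c=env.get_image(n); np.savez(f"pics/{f}.npz",**c); cv2.imwrite(f"pics/{f}.png",c["img"][:,:,::-1]); return c
def load(f): return dict(np.load(f"pics/{f}.npz"))
E
python3 - <<'E'
from h import *
a=get("scene","sc0");b=get("side","si0")
im=np.vstack([a["img"],b["img"]])[:,:,::-1]
cv2.imwrite("pics/a.png",cv2.resize(np.hstack([a["img"],b["img"]])[:,:,::-1],(800,300)))
for c in (a,b): print(-c["R"].T@c["t"])
print(env.observe())
E
```

```text
pics
[0.00822534 0.82344137 0.53565578]
[0.06780846 0.93566861 0.69589988]
{'t': 0.1, 'joints': array([ 1.15828614,  0.60005626, -0.00253005,  1.60004064,  0.00181179,
        0.94290583, -0.07980267]), 'joint_vel': array([-7.35295002e-04, -2.37869368e-04,  6.87844575e-04, -1.90372649e-03,
        4.33623323e-04, -7.80463777e-05,  2.14427412e-03]), 'joint_efforts': array([ 5.24610790e-03, -7.77994609e+01,  1.56938955e+00, -2.58625191e+01,
        1.25090012e-02,  5.47088173e-03,  5.99634603e-06]), 'ee_pos': array([ 0.23875217, -0.68411779,  0.23049876]), 'tcp_rot': array([-6.78013926e-04,  9.85932457e-01,  1.67142736e-01, -1.90071474e-04]), 'wrist_force': array([-0.75888471, -0.0092245 ,  0.76334835]), 'wrist_torque': array([-0.00355611,  0.00253009,  0.03786295]), 'grasp_force': 0.0, 'opening': 0.08525459491805505}
```

View pics/sc0.png

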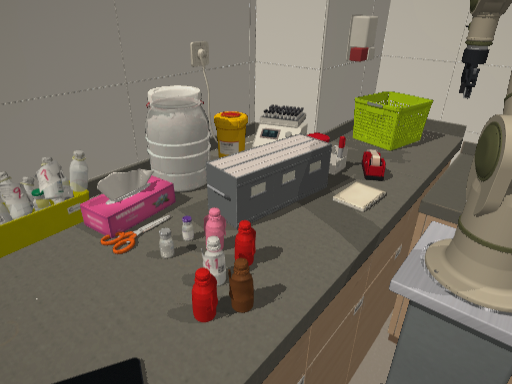

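View pics/si0.png

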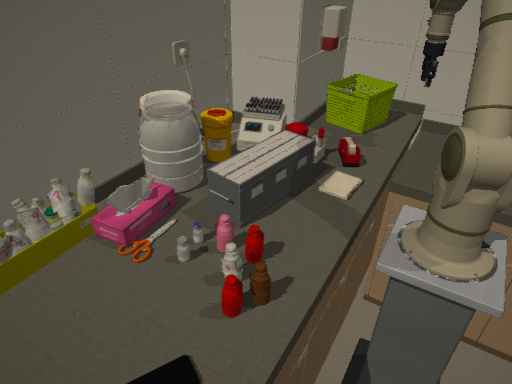

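Scene: the white loose bottle has its cap at ~(214,240), with pink, two red and one brown look-alikes around it. The vials are at ~(166,240) and (187,225), and the crate runs (208..330, 135..220). Side: the white cap is at ~(232,247) and the crate spans (210..316, 135..218). I'll zoom in on both.

```bash
python3 - <<'E'
from h import *
a=load("sc0");b=load("si0")
A=cv2.resize(a["img"][125:325,145:345,::-1],(400,400),interpolation=2)
B=cv2.resize(b["img"][125:325,165:365,::-1],(400,400),interpolation=2)
cv2.imwrite("pics/z.png",np.hstack([A,B]))
for n,c,u,v in(("sc",a,214,240),("si",b,232,247)): print(n,ray(c,u,v,.108))
E
```

```text
sc [0.44005903 0.40818204 0.108     ]
si [0.43988391 0.40961216 0.108     ]
```

View pics/z.png

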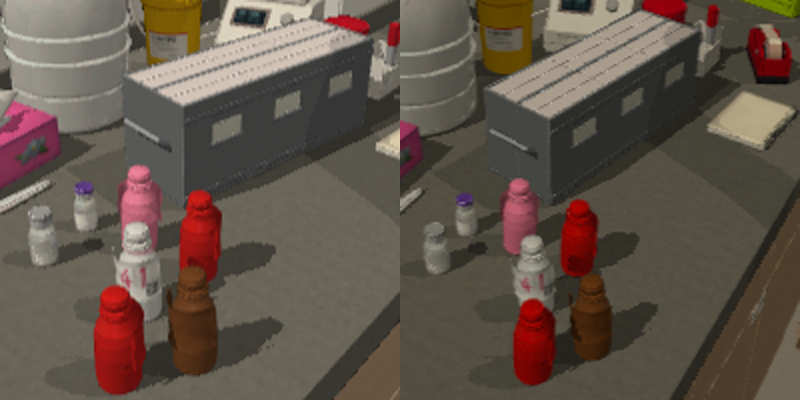

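```bash
python3 - <<'E'
from h import *
a=load("sc0");b=load("si0")
S=lambda x,y:(x/2+145,y/2+125)
T=lambda x,y:((x-400)/2+165,y/2+125)
for n,p,q,z in [("FL",(183,104),(551,107),.154),("BL",(124,75),(487,82),.154),("FR",(366,42),(700,24),.154),
 ("white",(138,229),(532,242),.109),("pink",(139,172),(519,184),.109),("red1",(200,197),(580,206),.109),("red2",(115,293),(533,306),.109),("brown",(192,272),(592,281),.109),("vialA",(40,212),(435,228),.065),("vialB",(84,186),(465,199),.065)]:
  print(n,ray(a,*S(*p),z)[:2].round(3),ray(b,*T(*q),z)[:2].round(3))
E
```

```text
FL [0.538 0.228] [0.548 0.206]
BL [0.658 0.212] [0.666 0.197]
FR [ 0.471 -0.115] [ 0.48  -0.157]
white [0.44  0.408] [0.443 0.409]
pink [0.518 0.327] [0.52  0.326]
red1 [0.431 0.322] [0.43  0.322]
red2 [0.387 0.491] [0.386 0.491]
brown [0.354 0.424] [0.351 0.426]
vialA [0.595 0.415] [0.592 0.413]
vialB [0.599 0.344] [0.597 0.346]
```

```bash
cat >> h.py <<'E'
from scipy.spatial.transform import Rotation as Ro
def Rt(yaw): return Ro.from_euler('z',yaw)*Ro.from_euler('x',np.pi)
def plan(xyz,yaw,o=None):
    "turn first (tool rot vec / 90deg), then shift in target tool axes /100mm"
    o=o or env.observe(); q=o["tcp_rot"]; R=Ro.from_quat([*q[1:],q[0]])
    print("rot",((R.inv()*Rt(yaw)).as_rotvec()/(np.pi/2)).round(4),"then xyz",(Rt(yaw).inv().apply(np.array(xyz)-o["ee_pos"])*10).round(3))
E
python3 - <<'E'
from h import *
plan([.565,.03,.36],-.19)
E
```

```text
rot [-8.000e-04  3.000e-04  3.348e-01] then xyz [ 1.855 -7.629 -1.295]
```

```bash
python3 -m jog '[{"xyz":[0,0,-0.3],"rotation":[0,0,0.0837],"hand":0},{"xyz":[0,0,-0.3],"rotation":[0,0,0.0837],"hand":0},{"xyz":[0,0,-0.3],"rotation":[0,0,0.0837],"hand":0},{"xyz":[0,0,-0.3],"rotation":[0,0,0.0837],"hand":0},{"xyz":[0.1,-0.4,0],"rotation":[0,0,0],"hand":0},{"xyz":[0.1,-0.4,0],"rotation":[0,0,0],"hand":0},{"xyz":[0.1,-0.4,0],"rotation":[0,0,0],"hand":0},{"xyz":[0.1,-0.4,0],"rotation":[0,0,0],"hand":0},{"xyz":[0.1,-0.4,0],"rotation":[0,0,0],"hand":0},{"xyz":[0.1,-0.4,0],"rotation":[0,0,0],"hand":0}]'; python3 - <<'E'
from h import *
plan([.565,.03,.36],-.19)
E
```

```text
t: 1.1
ee_pos: [0.3435, -0.4584, 0.351]
tcp_rot: [-0.0, 0.995, -0.095, -0.0]
wrist_force: [1.1, -0.7, -0.0]
opening: -0.0004
grasp_force: 0.0
rot [-0.0002  0.0002 -0.    ] then xyz [ 1.252 -5.214 -0.09 ]
```

```bash
python3 -m jog '[{"xyz":[0.1,-0.43,0],"rotation":[0,0,0],"hand":0},{"xyz":[0.1,-0.43,0],"rotation":[0,0,0],"hand":0},{"xyz":[0.1,-0.43,0],"rotation":[0,0,0],"hand":0},{"xyz":[0.1,-0.43,0],"rotation":[0,0,0],"hand":0},{"xyz":[0.1,-0.43,0],"rotation":[0,0,0],"hand":0},{"xyz":[0.1,-0.43,0],"rotation":[0,0,0],"hand":0},{"xyz":[0.1,-0.43,0],"rotation":[0,0,0],"hand":0},{"xyz":[0.1,-0.43,0],"rotation":[0,0,0],"hand":0},{"xyz":[0.1,-0.43,0],"rotation":[0,0,0],"hand":0},{"xyz":[0.1,-0.43,0],"rotation":[0,0,0],"hand":0},{"xyz":[0,0,0],"rotation":[0,0,0],"hand":0},{"xyz":[0,0,0],"rotation":[0,0,0],"hand":0}]'; python3 - <<'E'
from h import *
c=get("wrist","w0"); print(-c["R"].T@c["t"], c["R"][2])
E
```

```text
t: 2.3
ee_pos: [0.5226, -0.0559, 0.3508]
tcp_rot: [0.0, 0.996, -0.094, -0.0]
wrist_force: [1.0, -0.7, 0.3]
opening: -0.0001
grasp_force: 0.0
[ 0.59607498 -0.07096894  0.49211663] [-0.2902685   0.05451574 -0.95539114]
```

View pics/w0.png

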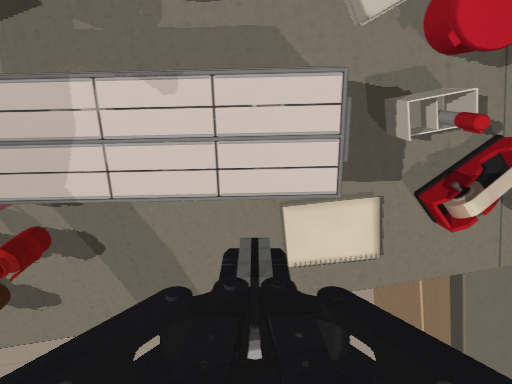

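Wrist view: the crate's right end has rim corners at (347,68) and (341,196). The dividers run (213,72)–(218,198) and (96,76)–(110,200). The bottles are off to the left.

```bash
python3 - <<'E'
from h import *
c=load("w0")
hsv=cv2.cvtColor(c["img"],cv2.COLOR_RGB2HSV)
m=((hsv[:,:,2]>195)&(hsv[:,:,1]<40)).astype(np.uint8); m=cv2.morphologyEx(m,cv2.MORPH_OPEN,np.ones((3,3)))
n,l,s,ce=cv2.connectedComponentsWithStats(m,connectivity=4)
for i in range(1,n):
    if s[i][4]>800:
        k,_=cv2.findContours((l==i).astype(np.uint8),0,2); r=cv2.minAreaRect(k[0])
        P=[ray(c,*p,.154)[:2] for p in cv2.boxPoints(r)]
        ctr=np.mean(P,0); e=[P[1]-P[0],P[2]-P[1]]; e.sort(key=np.linalg.norm)
        ang=np.degrees(np.arctan2(e[1][1],e[1][0]))%180
        print(s[i],ctr.round(4),ang.round(2),[round(np.linalg.norm(x)*1000) for x in e])
for p in [(347,68),(341,196)]: print(ray(c,*p,.154))
E
```

```text
[ 214   76  127   29 3300] [ 0.5917 -0.0931] 80.45 [24, 121]
[  96   79  115   29 2595] [0.6118 0.0264] 80.47 [24, 110]
[ 216  106  124   27 3075] [ 0.5643 -0.0889] 80.43 [25, 122]
[ 101  109  112   27 2751] [0.5843 0.0307] 80.46 [25, 110]
[ 218  142  120   26 2790] [ 0.529  -0.0829] 80.4 [24, 122]
[ 106  145  109   25 2482] [0.5492 0.0369] 80.41 [24, 110]
[ 219  168  118   25 2602] [ 0.5017 -0.0784] 80.5 [25, 122]
[ 110  171  106   24 2319] [0.5218 0.0416] 80.44 [24, 110]
[ 66 173  43  23 862] [0.5355 0.1206] 79.24 [24, 44]
[ 0.59922211 -0.16208849  0.154     ]
[ 0.4720916  -0.14222574  0.154     ]
```

```bash
cat >> h.py <<'E'
YAW=-.1668; C=np.array([.5668,.0339]); AX=np.array([np.cos(YAW),np.sin(YAW)]); AY=np.array([-AX[1],AX[0]])
def cell(i,e=.118): return C+AX*(-.032 if i<4 else .032)+AY*e*(1-(i-1)%3)
E
python3 - <<'E'
from h import *
plan([*cell(3),.165],YAW)
E
```

```text
rot [ 0.0004  0.0006 -0.0147] then xyz [-0.032  0.208  1.859]
```

```bash
python3 -m jog '[{"xyz":[0,0,0.1],"rotation":[0,0,-0.0147],"hand":0},{"xyz":[-0.016,0.105,0.3],"rotation":[0,0,0],"hand":0},{"xyz":[-0.016,0.105,0.4],"rotation":[0,0,0],"hand":0},{"xyz":[0,0,0.4],"rotation":[0,0,0],"hand":0},{"xyz":[0,0,0.4],"rotation":[0,0,0],"hand":0},{"xyz":[0,0,0.26],"rotation":[0,0,0],"hand":0},{"xyz":[0,0,0],"rotation":[0,0,0],"hand":0},{"xyz":[0,0,0],"rotation":[0,0,0],"hand":0},{"xyz":[0,0,0],"rotation":[0,0,0],"hand":0}]'
python3 -m jog '[{"xyz":[0,0,0.08],"rotation":[0,0,0],"hand":0},{"xyz":[0,0,0.08],"rotation":[0,0,0],"hand":0},{"xyz":[0,0,0.08],"rotation":[0,0,0],"hand":0},{"xyz":[0,0,0.08],"rotation":[0,0,0],"hand":0},{"xyz":[0,0,0.08],"rotation":[0,0,0],"hand":0},{"xyz":[0,0,0],"rotation":[0,0,0],"hand":0},{"xyz":[0,0,0],"rotation":[0,0,0],"hand":0}]'
python3 - <<'E'
from h import *
plan([*cell(3),.118],YAW)
E
```

```text
t: 3.25
ee_pos: [0.5166, -0.0775, 0.1666]
tcp_rot: [0.0, 0.996, -0.084, 0.001]
wrist_force: [-0.1, 0.4, 0.8]
opening: 0.0
grasp_force: 0.0
t: 3.95
ee_pos: [0.5156, -0.0769, 0.1248]
tcp_rot: [0.0, 0.997, -0.083, -0.001]
wrist_force: [0.2, 0.5, -1.2]
opening: 0.0005
grasp_force: 1.0
rot [ 0.0001  0.0008 -0.    ] then xyz [0.    0.002 0.068]
```

```bash
python3 -m jog '[{"xyz":[0,0,0.02],"rotation":[0,0,0],"hand":0},{"xyz":[0,0,0.02],"rotation":[0,0,0],"hand":0},{"xyz":[0,0,0.02],"rotation":[0,0,0],"hand":0},{"xyz":[0,0,0.01],"rotation":[0,0,0],"hand":0},{"xyz":[0,0,0],"rotation":[0,0,0],"hand":0}]'
python3 -m jog '[{"xyz":[0,0,0.01],"rotation":[0,0,0],"hand":0},{"xyz":[0,0,0.01],"rotation":[0,0,0],"hand":0},{"xyz":[0,0,0],"rotation":[0,0,0],"hand":0}]'
```

```text
t: 4.45
ee_pos: [0.516, -0.077, 0.1183]
tcp_rot: [0.0, 0.997, -0.083, 0.0]
wrist_force: [1.4, 0.8, 1.4]
opening: -0.0003
grasp_force: 1.5
t: 4.75
ee_pos: [0.5172, -0.0771, 0.1179]
tcp_rot: [0.0, 0.997, -0.083, 0.002]
wrist_force: [-1.9, -0.2, 19.4]
opening: 0.0004
grasp_force: 10.8
```

Cell 3 is occupied: contact at 0.118 with 19 N. On to cell 6.

```bash
python3 -m jog '[{"xyz":[0,0,-0.18],"rotation":[0,0,0],"hand":0},{"xyz":[0,0,-0.18],"rotation":[0,0,0],"hand":0},{"xyz":[0,0,-0.18],"rotation":[0,0,0],"hand":0},{"xyz":[0.21,0,0],"rotation":[0,0,0],"hand":0},{"xyz":[0.21,0,0],"rotation":[0,0,0],"hand":0},{"xyz":[0.22,0,0],"rotation":[0,0,0],"hand":0},{"xyz":[0,0,0],"rotation":[0,0,0],"hand":0},{"xyz":[0,0,0],"rotation":[0,0,0],"hand":0}]'
python3 - <<'E'
from h import *
plan([*cell(6),.118],YAW)
E
```

```text
t: 5.55
ee_pos: [0.5787, -0.0876, 0.1699]
tcp_rot: [0.0, 0.997, -0.083, -0.0]
wrist_force: [-0.7, -0.7, -0.7]
opening: 0.0001
grasp_force: 0.0
rot [ 0.0001  0.0006 -0.0002] then xyz [0.001 0.001 0.519]
```

```bash
python3 -m jog '[{"xyz":[0,0,0.1],"rotation":[0,0,0],"hand":0},{"xyz":[0,0,0.1],"rotation":[0,0,0],"hand":0},{"xyz":[0,0,0.1],"rotation":[0,0,0],"hand":0},{"xyz":[0,0,0.1],"rotation":[0,0,0],"hand":0},{"xyz":[0,0,0.08],"rotation":[0,0,0],"hand":0},{"xyz":[0,0,0.02],"rotation":[0,0,0],"hand":0},{"xyz":[0,0,0.01],"rotation":[0,0,0],"hand":0},{"xyz":[0,0,0.01],"rotation":[0,0,0],"hand":0},{"xyz":[0,0,0.01],"rotation":[0,0,0],"hand":0},{"xyz":[0,0,0.005],"rotation":[0,0,0],"hand":0},{"xyz":[0,0,0],"rotation":[0,0,0],"hand":0}]'
```

```text
t: 6.65
ee_pos: [0.5799, -0.0877, 0.1181]
tcp_rot: [0.0, 0.997, -0.083, 0.001]
wrist_force: [-2.0, 0.7, 9.3]
opening: -0.0002
grasp_force: 5.6
```

Cell 6 is occupied too. On to cell 5.

```bash
python3 -m jog '[{"xyz":[0,0,-0.18],"rotation":[0,0,0],"hand":0},{"xyz":[0,0,-0.18],"rotation":[0,0,0],"hand":0},{"xyz":[0,0,-0.175],"rotation":[0,0,0],"hand":0},{"xyz":[0,-0.29,0],"rotation":[0,0,0],"hand":0},{"xyz":[0,-0.3,0],"rotation":[0,0,0],"hand":0},{"xyz":[0,-0.3,0],"rotation":[0,0,0],"hand":0},{"xyz":[0,-0.29,0],"rotation":[0,0,0],"hand":0},{"xyz":[0,0,0],"rotation":[0,0,0],"hand":0},{"xyz":[0,0,0],"rotation":[0,0,0],"hand":0}]'
python3 -m jog '[{"xyz":[0,0,0.1],"rotation":[0,0,0],"hand":0},{"xyz":[0,0,0.1],"rotation":[0,0,0],"hand":0},{"xyz":[0,0,0.1],"rotation":[0,0,0],"hand":0},{"xyz":[0,0,0.1],"rotation":[0,0,0],"hand":0},{"xyz":[0,0,0.08],"rotation":[0,0,0],"hand":0},{"xyz":[0,0,0.02],"rotation":[0,0,0],"hand":0},{"xyz":[0,0,0.01],"rotation":[0,0,0],"hand":0},{"xyz":[0,0,0.01],"rotation":[0,0,0],"hand":0},{"xyz":[0,0,0.01],"rotation":[0,0,0],"hand":0},{"xyz":[0,0,0.005],"rotation":[0,0,0],"hand":0},{"xyz":[0,0,0],"rotation":[0,0,0],"hand":0}]'
```

```text
t: 7.55
ee_pos: [0.5987, 0.0293, 0.1704]
tcp_rot: [0.0, 0.997, -0.083, 0.0]
wrist_force: [0.2, -0.9, 1.2]
opening: 0.0
grasp_force: 0.0
t: 8.65
ee_pos: [0.5989, 0.0288, 0.117]
tcp_rot: [-0.0, 0.997, -0.083, 0.0]
wrist_force: [0.5, -0.1, 1.4]
opening: -0.0004
grasp_force: 0.3
```

```bash
python3 -m jog '[{"xyz":[0,0,0.01],"rotation":[0,0,0],"hand":0},{"xyz":[0,0,0.01],"rotation":[0,0,0],"hand":0},{"xyz":[0,0,0],"rotation":[0,0,0],"hand":0}]'
python3 -m jog '[{"xyz":[0,0,0.01],"rotation":[0,0,0],"hand":0},{"xyz":[0,0,0],"rotation":[0,0,0],"hand":0}]'
```

```text
t: 8.95
ee_pos: [0.5987, 0.0287, 0.1146]
tcp_rot: [0.0, 0.997, -0.083, -0.0]
wrist_force: [1.1, 1.0, -0.4]
opening: -0.0002
grasp_force: 0.4
t: 9.15
ee_pos: [0.5987, 0.0287, 0.1136]
tcp_rot: [0.0, 0.997, -0.083, -0.0]
wrist_force: [0.3, 0.2, 0.7]
opening: -0.0001
grasp_force: 0.4
```

```bash
python3 -m jog '[{"xyz":[0,0,0.02],"rotation":[0,0,0],"hand":0},{"xyz":[0,0,0.02],"rotation":[0,0,0],"hand":0},{"xyz":[0,0,0.02],"rotation":[0,0,0],"hand":0},{"xyz":[0,0,0],"rotation":[0,0,0],"hand":0}]'
python3 -m jog '[{"xyz":[0,0,0.03],"rotation":[0,0,0],"hand":0},{"xyz":[0,0,0.03],"rotation":[0,0,0],"hand":0},{"xyz":[0,0,0.03],"rotation":[0,0,0],"hand":0},{"xyz":[0,0,0.03],"rotation":[0,0,0],"hand":0},{"xyz":[0,0,0],"rotation":[0,0,0],"hand":0}]'
```

```text
t: 9.55
ee_pos: [0.5985, 0.0288, 0.1074]
tcp_rot: [0.0, 0.997, -0.083, -0.0]
wrist_force: [0.4, -0.5, -1.1]
opening: 0.0001
grasp_force: 0.8
t: 10.05
ee_pos: [0.5984, 0.0287, 0.0952]
tcp_rot: [0.0, 0.997, -0.083, -0.0]
wrist_force: [0.7, -0.3, -2.4]
opening: 0.0001
grasp_force: 1.0
```

Cell 5 is empty. Next: rise and move over to the loose bottle.

```bash
python3 -m jog '[{"xyz":[0,0,-0.25],"rotation":[0,0,0],"hand":0},{"xyz":[0,0,-0.4],"rotation":[0,0,0],"hand":0},{"xyz":[0,0,-0.4],"rotation":[0,0,0],"hand":0},{"xyz":[0,0,-0.4],"rotation":[0,0,0],"hand":0},{"xyz":[0,0,-0.2],"rotation":[0,0,0],"hand":0}]'
python3 - <<'E'
from h import *
plan([.40,.40,.26],YAW)
E
```

```text
t: 10.55
ee_pos: [0.5997, 0.0288, 0.2644]
tcp_rot: [-0.0, 0.997, -0.083, 0.002]
wrist_force: [1.0, 0.3, -0.4]
opening: 0.0003
grasp_force: 0.0
rot [-0.0008 -0.0026 -0.0002] then xyz [-2.585 -3.329  0.044]
```

```bash
python3 -m jog '[{"xyz":[-0.27,-0.33,0],"rotation":[0,0,0],"hand":0},{"xyz":[-0.27,-0.33,0],"rotation":[0,0,0],"hand":0},{"xyz":[-0.27,-0.33,0],"rotation":[0,0,0],"hand":0},{"xyz":[-0.27,-0.33,0],"rotation":[0,0,0],"hand":0},{"xyz":[-0.27,-0.33,0],"rotation":[0,0,0],"hand":0},{"xyz":[-0.27,-0.33,0],"rotation":[0,0,0],"hand":0},{"xyz":[-0.27,-0.33,0],"rotation":[0,0,0],"hand":0},{"xyz":[-0.27,-0.33,0],"rotation":[0,0,0],"hand":0},{"xyz":[-0.27,-0.33,0],"rotation":[0,0,0],"hand":0},{"xyz":[-0.16,-0.36,0],"rotation":[0,0,0],"hand":0.5},{"xyz":[0,0,0],"rotation":[0,0,0],"hand":0.5},{"xyz":[0,0,0],"rotation":[0,0,0],"hand":0.5}]'; python3 - <<'E'
from h import *
c=get("wrist","w1"); print(-c["R"].T@c["t"], proj(c,[.441,.408,.111]))
E
```

```text
t: 11.75
ee_pos: [0.3972, 0.4017, 0.2605]
tcp_rot: [0.0, 0.997, -0.081, -0.0]
wrist_force: [-0.0, -0.5, -0.0]
opening: 0.042
grasp_force: 0.0
[0.4708592  0.3885119  0.40190039] [237.33208755 129.69512006]
```

View pics/w1.png

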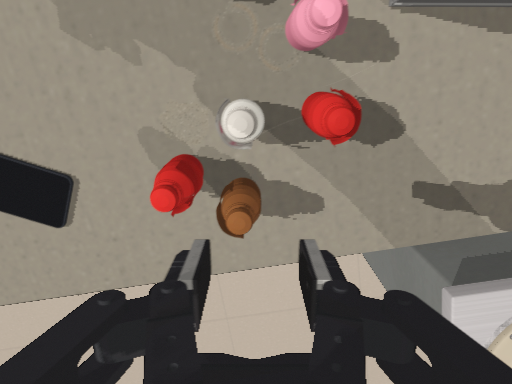

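The white bottle is seen nearly from above: cap at ~(239,124), body centre ~(242,121). Reds are at (330,117) and (178,185), brown at (240,207).

```bash
python3 - <<'E'
from h import *
c=load("w1")
hsv=cv2.cvtColor(c["img"],cv2.COLOR_RGB2HSV)
m=((hsv[:,:,2]>200)&(hsv[:,:,1]<40)).astype(np.uint8); m[:80]=0;m[170:]=0;m[:,:200]=0;m[:,280:]=0
g=cv2.cvtColor(c["img"],cv2.COLOR_RGB2GRAY)[80:170,200:280]
print(cv2.HoughCircles(cv2.resize(g,None,fx=4,fy=4,interpolation=2),cv2.HOUGH_GRADIENT,1.5,10,param1=120,param2=35,minRadius=40,maxRadius=110)[0,:5]/4+[200,80,0])
for p in [(239,124),(240,123)]: print(ray(c,*p,.109))
print(ray(c,242,121,.06))
p=ray(c,239.5,124,.109); plan([p[0],p[1],.16],YAW)
E
```

```text
[[242.9375     120.6875      21.92499924]
 [240.3125     119.9375      19.26250076]
 [245.5625     121.4375      24.51250076]
 [237.6875     124.0625      16.03750038]
 [240.6875     124.0625      13.67500019]]
[0.44537721 0.40583761 0.109     ]
[0.44607755 0.4048308  0.109     ]
[0.44356253 0.40521647 0.06      ]
rot [ 0.0006 -0.0001  0.0006] then xyz [ 0.455 -0.132  1.005]
```

```bash
python3 -m jog '[{"xyz":[0.2,-0.065,0],"rotation":[0,0,0],"hand":0.6},{"xyz":[0.25,-0.065,0],"rotation":[0,0,0],"hand":0.6},{"xyz":[0,0,0.3],"rotation":[0,0,0],"hand":0.6},{"xyz":[0,0,0.4],"rotation":[0,0,0],"hand":0.6},{"xyz":[0,0,0.3],"rotation":[0,0,0],"hand":0.6},{"xyz":[0,0,0],"rotation":[0,0,0],"hand":0.6},{"xyz":[0,0,0],"rotation":[0,0,0],"hand":0.6}]'; python3 - <<'E'
from h import *
c=get("wrist","w2");s=get("side","s2"); 
A=np.vstack([c["img"][100:384,:]])
cv2.imwrite("pics/z2.png",np.hstack([cv2.resize(c["img"][:,100:400,::-1],(400,512)),cv2.resize(s["img"][150:350,150:306,::-1],(400,512))]))
plan([.445,.4055,.077],YAW)
E
```

```text
t: 12.5
ee_pos: [0.4464, 0.4039, 0.1612]
tcp_rot: [0.0, 0.996, -0.085, -0.0]
wrist_force: [0.1, -0.1, 1.1]
opening: 0.0515
grasp_force: 0.0
rot [-0.0012 -0.0009 -0.0013] then xyz [-0.016 -0.     0.855]
```

View pics/z2.png

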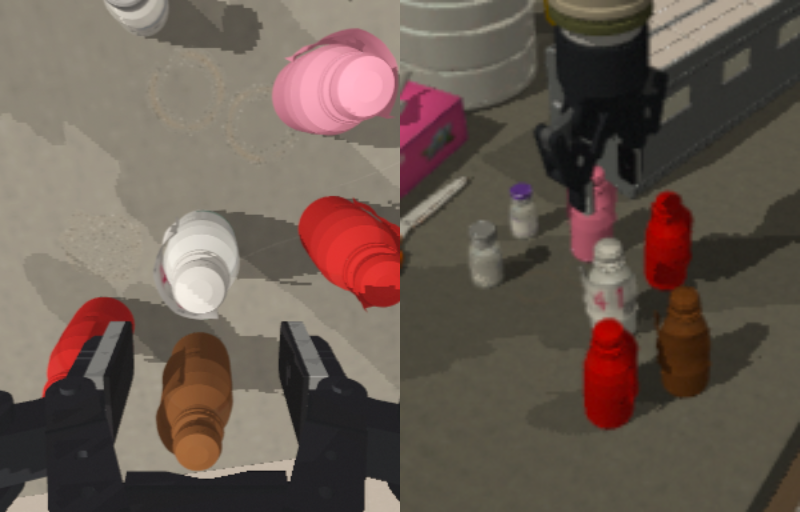

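Left (wrist): the cap top is centred between the fingers at crop (200,290), i.e. pixel (250,217). The fingers are clear of the red and brown bottles.

```bash
python3 - <<'E'
from h import *
c=load("w2"); p=ray(c,250,217,.110); print(p,ray(c,250.5,194,.06))
plan([p[0],p[1],.077],YAW)
E
```

```text
[0.44615824 0.40532707 0.11      ] [0.4455123  0.40561396 0.06      ]
rot [-0.0012 -0.0009 -0.0013] then xyz [-0.004 -0.     0.855]
```

```bash
python3 -m jog '[{"xyz":[-0.007,0,0.2],"rotation":[0,0,0],"hand":0.6},{"xyz":[0,0,0.2],"rotation":[0,0,0],"hand":0.6},{"xyz":[0,0,0.15],"rotation":[0,0,0],"hand":0.6},{"xyz":[0,0,0.15],"rotation":[0,0,0],"hand":0.6},{"xyz":[0,0,0.1],"rotation":[0,0,0],"hand":0.6},{"xyz":[0,0,0.04],"rotation":[0,0,0],"hand":0.6},{"xyz":[0,0,0],"rotation":[0,0,0],"hand":0.6},{"xyz":[0,0,0],"rotation":[0,0,0],"hand":0.6}]'
python3 -m jog '[{"xyz":[0,0,0],"rotation":[0,0,0],"hand":0.2},{"xyz":[0,0,0],"rotation":[0,0,0],"hand":0.2},{"xyz":[0,0,0],"rotation":[0,0,0],"hand":0},{"xyz":[0,0,0],"rotation":[0,0,0],"hand":0},{"xyz":[0,0,0],"rotation":[0,0,0],"hand":0},{"xyz":[0,0,0],"rotation":[0,0,0],"hand":0}]' 40
```

```text
t: 13.4
ee_pos: [0.4449, 0.4059, 0.0776]
tcp_rot: [-0.0, 0.997, -0.083, 0.0]
wrist_force: [0.0, -0.1, -0.8]
opening: 0.0514
grasp_force: 0.0
t: 14.0
ee_pos: [0.445, 0.4064, 0.0776]
tcp_rot: [-0.001, 0.997, -0.083, 0.001]
wrist_force: [0.6, 0.9, 6.0]
opening: 0.0288
grasp_force: 37.8
```

```bash
python3 -m jog '[{"xyz":[0,0,-0.05],"rotation":[0,0,0],"hand":0},{"xyz":[0,0,-0.1],"rotation":[0,0,0],"hand":0},{"xyz":[0,0,-0.2],"rotation":[0,0,0],"hand":0},{"xyz":[0,0,-0.3],"rotation":[0,0,0],"hand":0},{"xyz":[0,0,-0.4],"rotation":[0,0,0],"hand":0},{"xyz":[0,0,-0.4],"rotation":[0,0,0],"hand":0},{"xyz":[0,0,-0.4],"rotation":[0,0,0],"hand":0},{"xyz":[0,0,-0.3],"rotation":[0,0,0],"hand":0},{"xyz":[0,0,-0.1],"rotation":[0,0,0],"hand":0},{"xyz":[0,0,0],"rotation":[0,0,0],"hand":0}]'
python3 - <<'E'
from h import *
s=get("side","s3");a=get("scene","a3")
o=env.observe();e=o["ee_pos"]
def cr(c):
    u,v=proj(c,e+[0,0,-.02]).astype(int); print(u,v)
    return cv2.resize(c["img"][max(0,v-50):v+50,u-50:u+50,::-1],(400,400),interpolation=2)
cv2.imwrite("pics/z3.png",np.hstack([cr(a),cr(s)]))
plan([*cell(5),e[2]],YAW)
E
```

```text
t: 15.0
ee_pos: [0.4447, 0.4057, 0.3032]
tcp_rot: [-0.001, 0.997, -0.083, 0.001]
wrist_force: [-0.7, 0.3, -2.3]
opening: 0.0286
grasp_force: 36.8
210 160
229 183
rot [ 0.0011  0.0007 -0.0001] then xyz [2.148 3.455 0.   ]
```

View pics/z3.png

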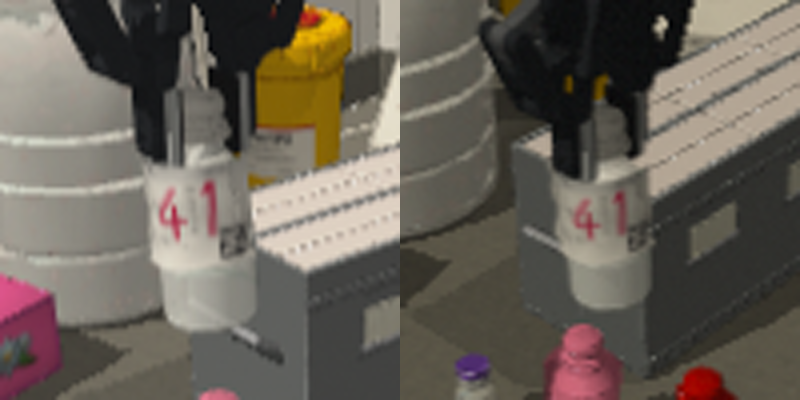

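Scene/side crops: the bottle hangs essentially upright between the fingers, its bottom at scene crop (211,322) and side crop (612,300). Let me quantify the tilt and its bottom height.

```bash
python3 - <<'E'
from h import *
e=np.array([.4447,.4057,.3032])
for n,u0,v0,ox in(("a3",210,160,0),("s3",229,183,400)):
    c=load(n)
    for h in (111,55,0):   # if upright, bottle underside at e_z-.0775
        u,v=proj(c,e+[0,0,-.0775+h/1000]); print(n,h,(u-u0+50)*4+ox,(v-v0+50)*4)
E
```

```text
a3 111 193.2352158698502 84.14300310378019
a3 55 198.64789619485293 202.34324405723248
a3 0 203.56251219703245 309.6669285851988
s3 111 598.4539210866299 108.39860030979912
s3 55 601.3448094309559 202.23755005411726
s3 0 603.9655645774491 287.30790947032426
```

```bash
python3 -m jog '[{"xyz":[0.09,0.144,0],"rotation":[0,0,0],"hand":0},{"xyz":[0.2,0.32,0],"rotation":[0,0,0],"hand":0},{"xyz":[0.2,0.32,0],"rotation":[0,0,0],"hand":0},{"xyz":[0.2,0.32,0],"rotation":[0,0,0],"hand":0},{"xyz":[0.22,0.36,0],"rotation":[0,0,0],"hand":0},{"xyz":[0.22,0.36,0],"rotation":[0,0,0],"hand":0},{"xyz":[0.22,0.36,0],"rotation":[0,0,0],"hand":0},{"xyz":[0.2,0.32,0],"rotation":[0,0,0],"hand":0},{"xyz":[0.2,0.32,0],"rotation":[0,0,0],"hand":0},{"xyz":[0.2,0.32,0],"rotation":[0,0,0],"hand":0},{"xyz":[0.1,0.16,0],"rotation":[0,0,0],"hand":0},{"xyz":[0.1,0.16,0],"rotation":[0,0,0],"hand":0}]'
python3 -m jog '[{"xyz":[0,0,0],"rotation":[0,0,0],"hand":0},{"xyz":[0,0,0],"rotation":[0,0,0],"hand":0},{"xyz":[0,0,0],"rotation":[0,0,0],"hand":0}]'
python3 - <<'E'
from h import *
a=get("wrist","w4"); print(np.round(env.observe()["ee_pos"],4))
plan([*cell(5),.085],YAW)
E
```

```text
t: 16.3
ee_pos: [0.5983, 0.0253, 0.3]
tcp_rot: [0.001, 0.996, -0.085, -0.002]
wrist_force: [0.5, -0.3, -1.3]
opening: 0.0289
grasp_force: 36.8
t: 16.6
ee_pos: [0.5982, 0.029, 0.3009]
tcp_rot: [-0.0, 0.997, -0.083, -0.001]
wrist_force: [-0.2, 1.5, -1.5]
opening: 0.0292
grasp_force: 36.8
[0.5984 0.0292 0.3012]
rot [-0.      0.0007  0.0007] then xyz [1.000e-03 6.000e-03 2.162e+00]
```

View pics/w4.png

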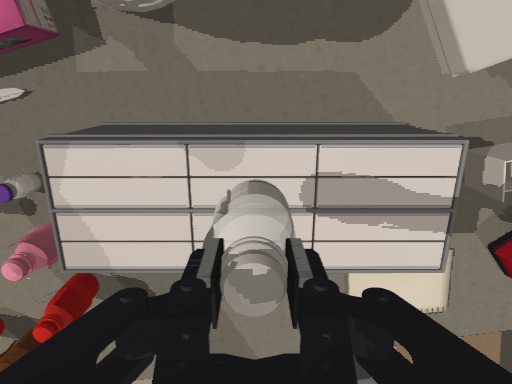

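Wrist: the bottle is over the middle columns (dividers at u≈190 and 316, bottle centred at ~253), and all flaps are shut. Going down now.

```bash
python3 -m jog '[{"xyz":[0,0.006,0.15],"rotation":[0,0,0],"hand":0},{"xyz":[0,0,0.25],"rotation":[0,0,0],"hand":0},{"xyz":[0,0,0.2],"rotation":[0,0,0],"hand":0},{"xyz":[0,0,0.1],"rotation":[0,0,0],"hand":0},{"xyz":[0,0,0.1],"rotation":[0,0,0],"hand":0},{"xyz":[0,0,0.1],"rotation":[0,0,0],"hand":0},{"xyz":[0,0,0.1],"rotation":[0,0,0],"hand":0},{"xyz":[0,0,0],"rotation":[0,0,0],"hand":0}]'
python3 -m jog '[{"xyz":[0,0,0.1],"rotation":[0,0,0],"hand":0},{"xyz":[0,0,0.1],"rotation":[0,0,0],"hand":0},{"xyz":[0,0,0.1],"rotation":[0,0,0],"hand":0},{"xyz":[0,0,0.1],"rotation":[0,0,0],"hand":0},{"xyz":[0,0,0.1],"rotation":[0,0,0],"hand":0},{"xyz":[0,0,0],"rotation":[0,0,0],"hand":0}]'
```

```text
t: 17.45
ee_pos: [0.5982, 0.0278, 0.2005]
tcp_rot: [0.0, 0.997, -0.083, -0.001]
wrist_force: [-0.2, 0.4, -1.6]
opening: 0.0284
grasp_force: 36.8
t: 18.05
ee_pos: [0.5979, 0.0277, 0.15]
tcp_rot: [0.0, 0.997, -0.083, -0.001]
wrist_force: [-0.7, -0.6, -1.8]
opening: 0.0292
grasp_force: 36.7
```

```bash
python3 -m jog '[{"xyz":[0,0,0.1],"rotation":[0,0,0],"hand":0},{"xyz":[0,0,0.1],"rotation":[0,0,0],"hand":0},{"xyz":[0,0,0.1],"rotation":[0,0,0],"hand":0},{"xyz":[0,0,0.1],"rotation":[0,0,0],"hand":0},{"xyz":[0,0,0.1],"rotation":[0,0,0],"hand":0},{"xyz":[0,0,0],"rotation":[0,0,0],"hand":0}]'
python3 -m jog '[{"xyz":[0,0,0.05],"rotation":[0,0,0],"hand":0},{"xyz":[0,0,0.04],"rotation":[0,0,0],"hand":0},{"xyz":[0,0,0.04],"rotation":[0,0,0],"hand":0},{"xyz":[0,0,0],"rotation":[0,0,0],"hand":0},{"xyz":[0,0,0],"rotation":[0,0,0],"hand":0}]'
```

```text
t: 18.65
ee_pos: [0.5982, 0.0276, 0.1]
tcp_rot: [0.0, 0.997, -0.083, -0.001]
wrist_force: [1.2, 0.2, -5.8]
opening: 0.0287
grasp_force: 37.0
t: 19.15
ee_pos: [0.5988, 0.0277, 0.0888]
tcp_rot: [0.0, 0.997, -0.083, -0.0]
wrist_force: [0.4, 0.4, -2.3]
opening: 0.0288
grasp_force: 37.4
```

```bash
python3 -m jog '[{"xyz":[0,0,0],"rotation":[0,0,0],"hand":0}]'; python3 -m jog '[{"xyz":[0,0,0.01],"rotation":[0,0,0],"hand":0},{"xyz":[0,0,0],"rotation":[0,0,0],"hand":0}]'; python3 -m jog '[{"xyz":[0,0,0.01],"rotation":[0,0,0],"hand":0},{"xyz":[0,0,0],"rotation":[0,0,0],"hand":0}]'
```

```text
t: 19.25
ee_pos: [0.5989, 0.0277, 0.0889]
tcp_rot: [-0.0, 0.997, -0.083, 0.0]
wrist_force: [-0.1, -0.4, -2.0]
opening: 0.029
grasp_force: 37.4
t: 19.45
ee_pos: [0.5989, 0.0277, 0.0878]
tcp_rot: [-0.0, 0.997, -0.083, 0.0]
wrist_force: [0.8, 0.2, -1.6]
opening: 0.0289
grasp_force: 37.4
t: 19.65
ee_pos: [0.5988, 0.0277, 0.0867]
tcp_rot: [-0.0, 0.997, -0.083, 0.0]
wrist_force: [-0.2, 0.7, -1.6]
opening: 0.0291
grasp_force: 37.4
```

```bash
python3 -m jog '[{"xyz":[0,0,0.01],"rotation":[0,0,0],"hand":0},{"xyz":[0,0,0],"rotation":[0,0,0],"hand":0}]'; python3 -m jog '[{"xyz":[0,0,0.005],"rotation":[0,0,0],"hand":0},{"xyz":[0,0,0],"rotation":[0,0,0],"hand":0}]'
```

```text
t: 19.85
ee_pos: [0.5989, 0.0277, 0.0858]
tcp_rot: [-0.0, 0.997, -0.083, 0.0]
wrist_force: [1.3, 1.6, -0.5]
opening: 0.0288
grasp_force: 37.8
t: 20.05
ee_pos: [0.5991, 0.0277, 0.0857]
tcp_rot: [-0.0, 0.997, -0.083, 0.0]
wrist_force: [-0.6, -0.3, 4.8]
opening: 0.029
grasp_force: 39.1
```

Seated on the floor with a 5 N push. Release slowly.

```bash
python3 -m jog '[{"xyz":[0,0,0],"rotation":[0,0,0],"hand":0.37},{"xyz":[0,0,0],"rotation":[0,0,0],"hand":0.4},{"xyz":[0,0,0],"rotation":[0,0,0],"hand":0.45},{"xyz":[0,0,0],"rotation":[0,0,0],"hand":0.5},{"xyz":[0,0,0],"rotation":[0,0,0],"hand":0.55},{"xyz":[0,0,0],"rotation":[0,0,0],"hand":0.55},{"xyz":[0,0,0],"rotation":[0,0,0],"hand":0.55}]'
python3 -m jog '[{"xyz":[0,0,-0.05],"rotation":[0,0,0],"hand":0.55},{"xyz":[0,0,-0.1],"rotation":[0,0,0],"hand":0.55},{"xyz":[0,0,-0.1],"rotation":[0,0,0],"hand":0.55},{"xyz":[0,0,-0.1],"rotation":[0,0,0],"hand":0.55},{"xyz":[0,0,-0.1],"rotation":[0,0,0],"hand":0.55},{"xyz":[0,0,0],"rotation":[0,0,0],"hand":0.55}]'
```

```text
t: 20.75
ee_pos: [0.5997, 0.0306, 0.0854]
tcp_rot: [-0.001, 0.997, -0.082, 0.001]
wrist_force: [2.2, 9.1, 0.8]
opening: 0.047
grasp_force: 0.0
t: 21.35
ee_pos: [0.5997, 0.0275, 0.1322]
tcp_rot: [-0.0, 0.996, -0.084, 0.001]
wrist_force: [-0.6, 0.1, 0.9]
opening: 0.047
grasp_force: 0.3
```

```bash
python3 -m jog '[{"xyz":[0,0,-0.1],"rotation":[0,0,0],"hand":0.55},{"xyz":[0,0,-0.1],"rotation":[0,0,0],"hand":0.55},{"xyz":[0,0,-0.2],"rotation":[0,0,0],"hand":0.55},{"xyz":[0,0,-0.4],"rotation":[0,0,0],"hand":0.55},{"xyz":[-0.2,0,-0.4],"rotation":[0,0,0],"hand":0.55},{"xyz":[-0.4,0,-0.4],"rotation":[0,0,0],"hand":0.55},{"xyz":[-0.4,0,-0.2],"rotation":[0,0,0],"hand":0.55},{"xyz":[0,0,0],"rotation":[0,0,0],"hand":0.55},{"xyz":[0,0,0],"rotation":[0,0,0],"hand":0.55},{"xyz":[0,0,0],"rotation":[0,0,0],"hand":0.55}]'
python3 - <<'E'
from h import *
a=get("wrist","w5");s=get("scene","s5")
cv2.imwrite("pics/z5.png",np.hstack([cv2.resize(a["img"][:,:,::-1],(400,300)),cv2.resize(s["img"][125:275,145:345,::-1],(400,300))]))
E
```

```text
t: 22.35
ee_pos: [0.5054, 0.0435, 0.3056]
tcp_rot: [0.0, 0.997, -0.083, 0.0]
wrist_force: [0.2, -0.6, 0.6]
opening: 0.0466
grasp_force: 0.0
```

View pics/z5.png

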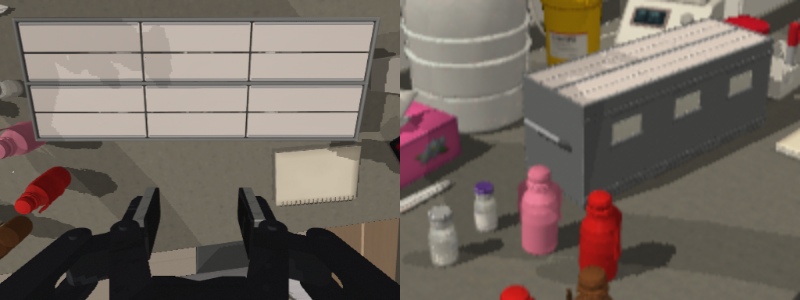

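All twelve flaps are shut (wrist crop rows 25–135), the vials still stand at crop (442,235) and (485,205), and the gripper is clear of everything. Handing in.

```bash
python3 -c "
from rig import env; print(env.job_done())"
```

```text
the job is handed in; nothing more can be done
None
```

Feeling down through the flaps showed cell 5 empty (3 and 6 were occupied; 1, 2 and 4 were not probed); I set the loose bottle on its floor, with contact felt before release, then withdrew, and the pictures show all flaps shut and the vials still standing; the job was handed in at about 22 s.

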